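# Hang the L-bracket level on the drying peg

## Task

The freshly washed L-shaped bracket has to dry: take it out of its slotted block and hang it on the peg of the drying stand by one of its four holes, choosing the hole by which it hangs level (holes in a level row, leg straight down). Let go of it and leave it hanging still; leave the straight plate and the spray can where they stand.

Things in the scene. Friction and masses are not known exactly. Their poses are not given: they have to be found in the camera images.
- bracket: L-plate, solid grey plastic, uniform 8 mm thick, 0.17 kg, upright. x: thickness, y: along bar, z: up. Bar y -85..85, z 100..158 mm; leg under its -y end, y -85..-9, z 0..100. Four holes, 24 mm diameter, centres z 125, y -62, -22, 18, 58. Origin: mid-thickness, mid-bar, level with the foot. Pinch top edge from above, across x, fingertips under 18 mm deep to stay above the holes.
- block: Fixed black block, 60 x 112 x 50 mm high, in which the bracket stands: only the lowest 40 mm of the leg is in its slot (11 mm wide, so 1.5 mm play each side; floor 10 mm above the table). Origin: centre of its underside, below the leg's middle. Lift the bracket straight up to free it; carry it smoothly, as it can pivot in the fingers.
- peg (a point): Middle of the drying stand's peg: level 8 mm steel rod, 190 mm above the table. x runs along the peg, z up. The free end points to -x (towards the robot, up to 20 degrees askew), with a 12 mm ball at the tip, 43 mm from here; at x +45 mm the rod bends down as a post to a round foot (110 mm wide, 14 high). Fixed; nothing above it. Hang the bracket near this point.
- straight_plate: Bystander: upright rectangular grey plastic plate, 90 mm wide, 120 mm high, 8 mm thick, two holes, loose in a black slotted block (60 x 126 x 50 mm) of its own, beyond the work. Origin: middle of its lower edge, 10 mm above the table. Leave it.
- spray_can: Bystander: closed blue can, 52 mm diameter, 140 mm high, standing loose at the right-hand (-y) edge of the work. Origin: centre of its underside. Leave it.
There are look-alikes about, which are no part of the job. Leave any green look-alike of the bracket alone.

How it is judged (in metres and radians):
At the end, for the whole second after the job is handed in: The bracket hangs on the stand's peg by one of its holes (the peg passes through the hole, within 45 mm of the peg's middle along the peg), level to within 15 degrees, released and at rest (under 60 mm/s and 0.6 rad/s) ((y of peg in the frame of bracket between -0.075 and -0.049 m or y of peg in the frame of bracket between -0.035 and -0.009 m or y of peg in the frame of bracket between 0.005 and 0.031 m or y of peg in the frame of bracket between 0.045 and 0.071 m) and z of peg in the frame of bracket between 0.112 and 0.14 m and x of peg in the frame of bracket between -0.045 and 0.045 m and angle between bracket's own z axis and vertical below 0.262 rad and linear speed of bracket below 0.06 m/s and angular speed of bracket below 0.6 rad/s); the robot touches nothing.
It fails at once if the straight plate is shifted by more than 30 mm (distance of straight_plate from where it was at the start of the episode above 0.03 m).
It fails at once if the spray can is shifted by more than 30 mm (distance of spray_can from where it was at the start of the episode above 0.03 m).
It also fails if it takes over 58 s, if anything falls off the work surface, if the arm or the gripper's body presses on something with over 40 N, if the wrist force passes 120 N, or if a joint passes its speed limit or range.

## Robot

A 7-joint arm with a two-finger parallel gripper is mounted at the origin on the work surface. World frame = base frame: x ahead of the robot, y to its left, z up, the work surface at z = 0. Lengths are in m, angles in degrees, forces in N, time in s.
With the tool pointing down it reaches from about 0.425 to 0.875 m from the base axis. Payload 4.7 kg.
Tool frame: the origin (TCP) lies on the mounting face of the last link; the fingertips stand 182 mm ahead of it and the grasp point (between the pads) lies 164 mm ahead of it; z points along the fingers, y is the line along which they close (so a half turn about z gives the same grasp; the last joint's range is limited). The gripper opens to 87 mm and grips with 3 to 60 N. Pads are 19 mm wide; open, the fingers measure 117 mm over their backs; the gripper's body (75 mm by 190 mm) begins 51 mm behind the grasp point.
Start: joints at [-65.827, 18.392, -4.016, 83.108, 1.295, 78.541, -3.26], TCP at [0.258, 0.597, 0.405] pointing down, gripper open.
Joint ranges: [-163.93, 163.93], [-17.29, 119.83], [-79.2, 71.16], [3.27, 140.29], [-89.18, 269.18], [5.43, 117.66], [-154.24, 154.24]. Speed limits (degrees/s): [147.25, 147.25, 180, 180, 180, 180, 180].

## Interface

Orientations are given as [roll, pitch, yaw] about the fixed x, y, z axes, in that order (R = Rz(yaw) Ry(pitch) Rx(roll)).
In Python, from cell import env gives the robot as it stands.
- The arm moves only by the tool servo_tool, never from a script. Its argument "plan" is a list of rows, each an object with "xyz": the shift along the tool's x, y, z in cm, a list of three; "twist": the turn, a rotation vector about the tool's x, y, z in degrees, a list of three; "jaw": the closure, from 0 (fully open) to 1 (shut). In form: [{"xyz": [x, y, z], "twist": [wx, wy, wz], "jaw": jaw}, ...]. A call has 1 to 10 rows; each row is the pose to reach, as a shift and turn from the pose commanded when the call began, along the tool's axes at that moment; what a row does not reach only later rows make up. A row lasts 1/12 s, in which the tool goes at most 41.7 mm and 7.16 degrees, less where a joint would pass 70% of its speed; a pose out of reach is approached as far as the arm can. A call with a gripper value outside its range is refused whole. The fingers move at their own pace and stop on an object; "newtons" is the grip in N (left out, the last holds). Time passes only in rows, so rows that repeat a pose let the fingers close. It gives the time, the measured TCP pose, the force, the opening and the grip force at its end, in the units of the state.
- env.get_obs(): the state, without advancing time (a new reading comes with each control period).
- env.read_camera(name): name is "side" or "top" or "wrist"; returns a dict with "img" (480x640x3 uint8, red, green, blue), "camera_matrix" (3x3 intrinsics, pixels), "k1" (the pictures are not rectified: a ray, as slopes to the right and down, at radius r is drawn at 1 + k1 r^2 times it, then the intrinsics apply), "R" (3x3) and "t" (3): a world point X has camera coordinates R X + t. Camera axes: x right, y down, z forward; pixel columns grow to the right and rows downward; lengths in m; the calibration is good to about 2 mm. A picture is of the moment at which its call begins. There is no depth.
- env.sign_off(): hands the job in; it is judged then, once.
The state is a dict: "time_s": time; "qpos": joint angles; "joint_velocities": joint speeds; "effort": joint torques, N m; "tool_pos": TCP position; "tool_rot": TCP orientation; "force": force on the tool from outside, world axes, zero at the start; "wrist_torque": the same for the moment, N m; "grip_width": finger opening in m; "grasp_force": force on a finger pad.
Only numpy, scipy, OpenCV 4.12 (cv2) and the standard library are available. Lean on these libraries where they do the work, as an engineer would, in place of code of your own. Each camera call takes 0.05 s, during which the arm holds its last target. There are 200 camera calls.

## Working session

There is one attempt and no reset: what is moved stays moved. The work goes in short steps, Python scripts to look and compute and a tool call to move; the robot and the scene stay as the last step left them, time stands still between calls to the robot, and variables do not carry over. Pictures are saved under pics/ and viewed, at most 10 in all, crops included, and the job is handed in when it is done.

Besides the shell and the picture viewer there is one more tool, called after "Emit:" in YAML: its name, and indented under it one key for each argument. servo_tool: Moves the arm, as the interface text tells. Its arguments: {"type":"object","properties":{"plan":{"type":"array","items":{"type":"object","properties":{"xyz":{"type":"array","items":{"type":"number"}},"twist":{"type":"array","items":{"type":"number"}},"jaw":{"type":"number"}}}},"newtons":{"type":"number"}},"required":["plan"]}

```bash
mkdir -p pics; python3 - <<'E'
from cell import env
import cv2,numpy as np
o=env.get_obs();print({k:np.round(v,3).tolist() for k,v in o.items()})
for n in("side","top"):
    c=env.read_camera(n);cv2.imwrite(f"pics/{n}0.png",c["img"][:,:,::-1])
    print(n,c["camera_matrix"],c["k1"],np.round(c["R"],3),np.round(c["t"],3), -np.array(c["R"]).T@c["t"])
E
```

```text
{'time_s': 0.0, 'qpos': [-65.826, 18.438, -4.017, 83.176, 1.295, 78.54, -3.261], 'joint_velocities': [-0.031, -0.074, -0.03, 0.006, -0.189, 0.039, -0.041], 'effort': [-0.0, -49.129, -0.404, -31.253, -0.064, 0.044, 0.0], 'tool_pos': [0.258, 0.596, 0.404], 'tool_rot': [-179.89, 0.005, 156.637], 'force': [-0.339, -0.181, 0.094], 'wrist_torque': [-0.016, -0.03, -0.033], 'grasp_force': 0.0, 'grip_width': 0.087}
side [[595.14739106   0.         320.28089561]
 [  0.         595.14739106 242.49979254]
 [  0.           0.           1.        ]] -0.045203895274367065 [[-0.979 -0.206 -0.004]
 [-0.142  0.69  -0.709]
 [ 0.149 -0.694 -0.705]] [0.555 0.233 1.066] [0.41837217 0.69218407 0.91892163]
top [[456.80788246   0.         318.19295252]
 [  0.         456.80788246 248.67999284]
 [  0.           0.           1.        ]] 0.03655490066207604 [[-0.021 -1.    -0.019]
 [-0.992  0.023 -0.127]
 [ 0.127  0.016 -0.992]] [-0.049  0.592  1.069] [ 0.45011985 -0.07984546  1.13413306]
```

View pics/side0.png

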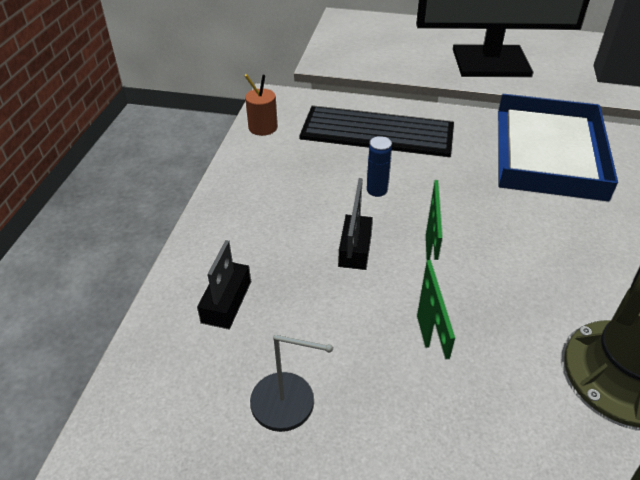

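View pics/top0.png

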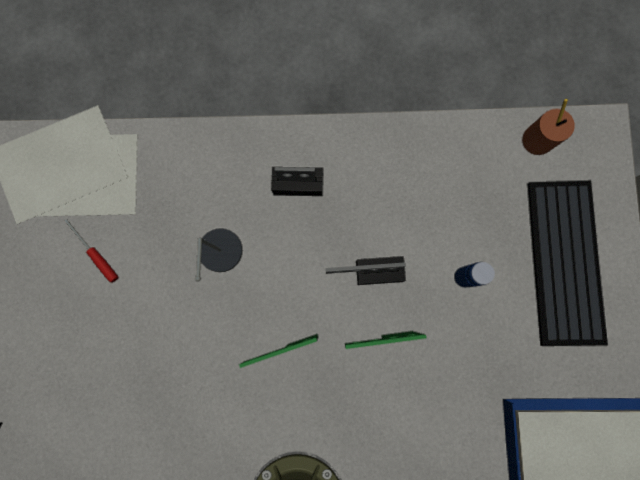

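The side view shows the bracket in its block at about (355,235) and the peg from (278,338) to its ball at (330,348). In the top view the bracket bar runs (327,270)–(405,265) and the peg ball is at (198,279). I'll zoom in for precise pixels.

```bash
python3 - <<'E'
import cv2,numpy as np
s=cv2.imread("pics/side0.png");t=cv2.imread("pics/top0.png")
def p(im,x,y):
    z=cv2.resize(im[y:y+75,x:x+100],(400,300),interpolation=cv2.INTER_CUBIC)
    z=cv2.convertScaleAbs(z,alpha=1.4)
    for k in range(0,100,10):
        cv2.line(z,(k*4,0),(k*4,5),(0,0,255),1); 
        if k<75: cv2.line(z,(0,k*4),(5,k*4),(0,0,255),1)
    return z
cv2.imwrite("pics/z.png",np.vstack([np.hstack([p(s,310,175),p(s,255,315)]),np.hstack([p(t,315,235),p(t,160,215)])]))
E
```

```text
(no output)
```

View pics/z.png

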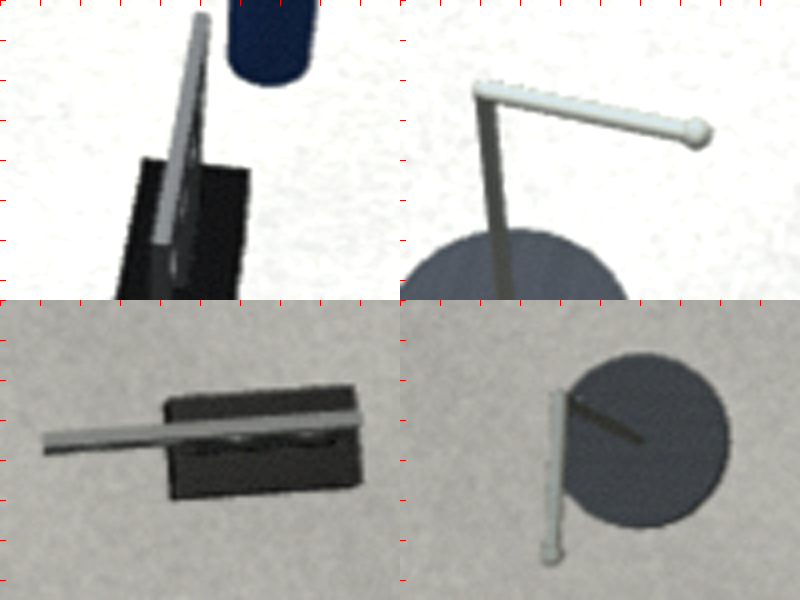

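The zoom shows these bracket top-edge ends: side (360.1,177.9)/(349.9,234.6), top (404.6,264.1)/(325.4,269.6). The ball is at side (328.9,347.8) and top (197.4,277.9); the bend is at side (274.6,336.6) and top (199.1,237.6).

```bash
cat > h.py <<'E'
import numpy as np,cv2
from cell import env
from scipy.optimize import least_squares
def proj(c,X):
    D=np.array([c["k1"],0,0,0,0.])
    return cv2.projectPoints(np.atleast_2d(X).astype(float),cv2.Rodrigues(np.array(c["R"]))[0],np.array(c["t"],float),np.array(c["camera_matrix"]),D)[0][:,0]
def peg(p):  # p: mid x,y, yaw
    d=np.array([np.cos(p[2]),np.sin(p[2]),0]);m=np.array([p[0],p[1],.19]);return np.array([m-.043*d,m+.045*d])
def bar(p):
    d=np.array([-np.sin(p[2]),np.cos(p[2]),0]);m=np.array([p[0],p[1],.168]);return np.array([m-.085*d,m+.085*d])
E
python3 - <<'E'
from h import *
S=env.read_camera("side");T=env.read_camera("top")
def fit(f,s,t,x0):
    r=least_squares(lambda p:np.r_[(proj(S,f(p))-s).ravel(),(proj(T,f(p))-t).ravel()],x0)
    print(r.x,np.degrees(r.x[2]),f(r.x).round(4).tolist(),r.fun.round(1));return r.x
b=fit(bar,[[360.1,177.9],[349.9,234.6]],[[404.6,264.1],[325.4,269.6]],[.5,-.1,0])
fit(peg,[[328.9,347.8],[274.6,336.6]],[[197.4,277.9],[199.1,237.6]],[.6,.2,0])
# can & block rough
E
```

```text
[ 0.5326797  -0.16147934  0.04863993] 2.786862956451167 [[0.5368, -0.2464, 0.168], [0.5285, -0.0766, 0.168]] [-0.  -1.1 -0.2  0.3  0.3  0.1 -0.8  0.3]
[ 0.55595254  0.18634694 -0.038812  ] -2.2237638530374517 [[0.513, 0.188, 0.19], [0.6009, 0.1846, 0.19]] [ 0.9 -0.  -1.8 -0.6 -0.3  1.5  0.1 -0.2]
```

```bash
cat >> h.py <<'E'
from scipy.spatial.transform import Rotation as Ro
def delta(xyz,yaw,cmd=None):
    o=env.get_obs();p,r=(o["tool_pos"],o["tool_rot"]) if cmd is None else cmd
    A=Ro.from_euler("xyz",r,degrees=True);B=Ro.from_euler("xyz",[180,0,yaw],degrees=True)
    print("xyz cm",(A.inv().apply(np.array(xyz)-p)*100).round(2).tolist(),"twist",(A.inv()*B).as_rotvec(degrees=True).round(2).tolist())
E
python3 -c "
from h import *
delta([.5,.22,.43],122); delta([.534,-.1835,.40],92.8)"
```

```text
xyz cm [-37.17, -24.97, -2.56] twist [-0.06, 0.03, 34.64]
xyz cm [-56.29, -60.66, 0.48] twist [-0.06, 0.04, 63.84]
```

Emit:
servo_tool:
  plan:
    - {"xyz": [-37.2,-25,-2.6],"twist": [0,0,35],"jaw": 0}
    - {"xyz": [-37.2,-25,-2.6],"twist": [0,0,35],"jaw": 0}
    - {"xyz": [-37.2,-25,-2.6],"twist": [0,0,35],"jaw": 0}
    - {"xyz": [-37.2,-25,-2.6],"twist": [0,0,35],"jaw": 0}
    - {"xyz": [-37.2,-25,-2.6],"twist": [0,0,35],"jaw": 0}
    - {"xyz": [-37.2,-25,-2.6],"twist": [0,0,35],"jaw": 0}
    - {"xyz": [-37.2,-25,-2.6],"twist": [0,0,35],"jaw": 0}
    - {"xyz": [-37.2,-25,-2.6],"twist": [0,0,35],"jaw": 0}
    - {"xyz": [-37.2,-25,-2.6],"twist": [0,0,35],"jaw": 0}
    - {"xyz": [-37.2,-25,-2.6],"twist": [0,0,35],"jaw": 0}

```text
time_s: 1.03
tool_pos: [0.4833, 0.2448, 0.4291]
tool_rot: [180.0, -0.0, 121.6]
force: [0.3, 0.7, 0.2]
grip_width: 0.0872
grasp_force: 0.0
```

```bash
python3 -c "
from h import *
print(env.get_obs()['tool_pos'],env.get_obs()['tool_rot'])
delta([.534,-.1835,.40],92.8)"
```

```text
[0.48331031 0.24480889 0.42914398] [ 1.79973271e+02 -1.32392696e-02  1.21646324e+02]
xyz cm [-39.12, -18.16, 2.9] twist [0.02, -0.02, 28.85]
```

Emit:
servo_tool:
  plan:
    - {"xyz": [-39,-18,2.9],"twist": [0,0,29],"jaw": 0}
    - {"xyz": [-39,-18,2.9],"twist": [0,0,29],"jaw": 0}
    - {"xyz": [-39,-18,2.9],"twist": [0,0,29],"jaw": 0}
    - {"xyz": [-39,-18,2.9],"twist": [0,0,29],"jaw": 0}
    - {"xyz": [-39,-18,2.9],"twist": [0,0,29],"jaw": 0}
    - {"xyz": [-39,-18,2.9],"twist": [0,0,29],"jaw": 0}
    - {"xyz": [-39,-18,2.9],"twist": [0,0,29],"jaw": 0}
    - {"xyz": [-39,-18,2.9],"twist": [0,0,29],"jaw": 0}
    - {"xyz": [-39,-18,2.9],"twist": [0,0,29],"jaw": 0}
    - {"xyz": [-39,-18,2.9],"twist": [0,0,29],"jaw": 0}

```text
time_s: 1.87
tool_pos: [0.532, -0.1679, 0.4009]
tool_rot: [180.0, -0.0, 92.7]
force: [1.8, 0.3, -0.5]
grip_width: 0.0874
grasp_force: 0.0
```

Emit:
servo_tool:
  plan:
    - {"xyz": [-1.6,-0.6,0],"twist": [0,0,0],"jaw": 0}
    - {"xyz": [-1.6,-0.6,0],"twist": [0,0,0],"jaw": 0}
    - {"xyz": [-1.6,-0.6,0],"twist": [0,0,0],"jaw": 0}

```text
time_s: 2.12
tool_pos: [0.5267, -0.1834, 0.4006]
tool_rot: [-180.0, -0.0, 92.5]
force: [0.1, -0.2, -0.0]
grip_width: 0.0868
grasp_force: 0.0
```

```bash
python3 - <<'E'
from h import *
print(env.get_obs()['tool_pos'],env.get_obs()['tool_rot'])
delta([.534,-.1835,.40],92.8)
c=env.read_camera("wrist");im=c["img"][:,:,::-1].copy()
p=[.5327,-.1615,.0486]
print(proj(c,bar(p)), proj(c,[[.5338,-.1835,.168]]))
for q in proj(c,bar(p)): cv2.circle(im,tuple(int(v) for v in q),4,(0,0,255),1)
cv2.imwrite("pics/w1.png",im)
E
```

```text
[ 0.526651   -0.183426    0.40063287] [-1.79980884e+02 -1.67421468e-02  9.24562928e+01]
xyz cm [-0.04, 0.73, 0.06] twist [-0.02, -0.02, -0.34]
[[330.22490955 360.55210115]
 [330.86587816  55.36869856]] [[330.50501269 261.15416024]]
```

View pics/w1.png

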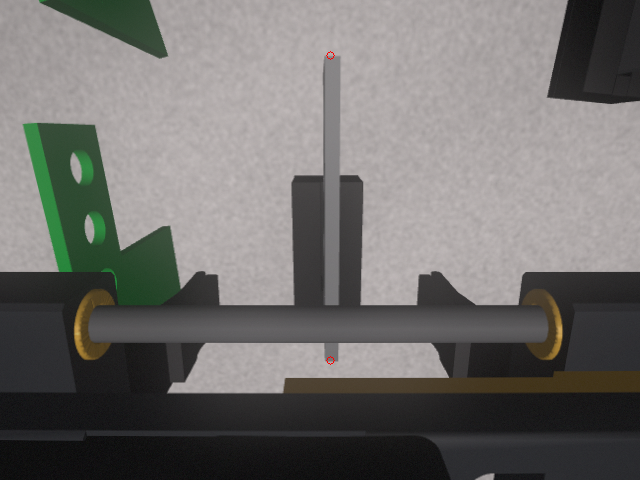

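The wrist view shows the bar's top edge from (331,56) to (331,360), within about 1 px of the prediction. The finger midpoint is about 12 px to its left (7 mm). I'll correct for that, descend and grip.

Emit:
servo_tool:
  plan:
    - {"xyz": [0,0.75,0],"twist": [0,0,0],"jaw": 0}
    - {"xyz": [0,0.75,2],"twist": [0,0,0],"jaw": 0}
    - {"xyz": [0,0.75,4],"twist": [0,0,0],"jaw": 0}
    - {"xyz": [0,0.75,5.5],"twist": [0,0,0],"jaw": 0}
    - {"xyz": [0,0.75,6.4],"twist": [0,0,0],"jaw": 0}
    - {"xyz": [0,0.75,6.4],"twist": [0,0,0],"jaw": 0}
    - {"xyz": [0,0.75,6.4],"twist": [0,0,0],"jaw": 0}

```text
time_s: 2.75
tool_pos: [0.5352, -0.1808, 0.3369]
tool_rot: [-180.0, -0.0, 92.7]
force: [-0.0, -0.4, 0.4]
grip_width: 0.0871
grasp_force: 0.0
```

Emit:
servo_tool:
  plan:
    - {"xyz": [0,0,0],"twist": [0,0,0],"jaw": 1}
    - {"xyz": [0,0,0],"twist": [0,0,0],"jaw": 1}
    - {"xyz": [0,0,0],"twist": [0,0,0],"jaw": 1}
    - {"xyz": [0,0,0],"twist": [0,0,0],"jaw": 1}
    - {"xyz": [0,0,0],"twist": [0,0,0],"jaw": 1}
    - {"xyz": [0,0,0],"twist": [0,0,0],"jaw": 1}
    - {"xyz": [0,0,0],"twist": [0,0,0],"jaw": 1}
    - {"xyz": [0,0,0],"twist": [0,0,0],"jaw": 1}
    - {"xyz": [0,0,0],"twist": [0,0,0],"jaw": 1}
    - {"xyz": [0,0,0],"twist": [0,0,0],"jaw": 1}
  newtons: 40

```text
time_s: 3.58
tool_pos: [0.5346, -0.1819, 0.3368]
tool_rot: [180.0, -0.0, 92.6]
force: [-0.3, 0.1, -0.2]
grip_width: 0.0284
grasp_force: 0.0
```

Emit:
servo_tool:
  plan:
    - {"xyz": [0,0,0],"twist": [0,0,0],"jaw": 1}
    - {"xyz": [0,0,0],"twist": [0,0,0],"jaw": 1}
    - {"xyz": [0,0,0],"twist": [0,0,0],"jaw": 1}
    - {"xyz": [0,0,0],"twist": [0,0,0],"jaw": 1}
    - {"xyz": [0,0,0],"twist": [0,0,0],"jaw": 1}
    - {"xyz": [0,0,0],"twist": [0,0,0],"jaw": 1}
    - {"xyz": [0,0,0],"twist": [0,0,0],"jaw": 1}

```text
time_s: 4.17
tool_pos: [0.5346, -0.1819, 0.3368]
tool_rot: [180.0, -0.0, 92.6]
force: [-0.2, 0.1, -0.5]
grip_width: 0.0074
grasp_force: 40.0
```

Emit:
servo_tool:
  plan:
    - {"xyz": [0,0,-0.5],"twist": [0,0,0],"jaw": 1}
    - {"xyz": [0,0,-1.5],"twist": [0,0,0],"jaw": 1}
    - {"xyz": [0,0,-3],"twist": [0,0,0],"jaw": 1}
    - {"xyz": [0,0,-5],"twist": [0,0,0],"jaw": 1}
    - {"xyz": [0,0,-7],"twist": [0,0,0],"jaw": 1}
    - {"xyz": [0,0,-9],"twist": [0,0,0],"jaw": 1}
    - {"xyz": [0,0,-11],"twist": [0,0,0],"jaw": 1}
    - {"xyz": [0,0,-13],"twist": [0,0,0],"jaw": 1}
    - {"xyz": [0,0,-14.5],"twist": [0,0,0],"jaw": 1}
    - {"xyz": [0,0,-15],"twist": [0,0,0],"jaw": 1}

```text
time_s: 5.0
tool_pos: [0.5348, -0.1823, 0.4902]
tool_rot: [179.7, 0.0, 92.6]
force: [0.3, -0.0, -1.5]
grip_width: 0.0076
grasp_force: 40.0
```

```bash
python3 - <<'E'
from h import *
o=env.get_obs();print(o['tool_pos'],o['tool_rot'],o['grip_width'],o['grasp_force'],o['force'])
T=env.read_camera("top")
K=np.array(T["camera_matrix"]);D=np.array([T["k1"],0,0,0,0.])
for q in cv2.undistortPoints(np.array([[[240,365.]],[[318,337.]],[[346,346.]],[[426,335.]]]),K,D)[:,0]:
    R=np.array(T["R"]);C=-R.T@T["t"];d=R.T@np.r_[q,1];print((C+d*(.158-C[2])/d[2]).round(3))
delta([.455,.195,.507],90-2.2)
E
```

```text
[ 0.53475148 -0.18233672  0.49024323] [1.79730322e+02 4.55847643e-02 9.26220214e+01] 0.007648317812510724 39.99882459640503 [ 0.26317579 -0.02979263 -1.47935683]
[0.335 0.105 0.158]
[ 0.389 -0.059  0.158]
[ 0.369 -0.118  0.158]
[ 0.389 -0.285  0.158]
xyz cm [38.05, -6.23, -1.78] twist [0.25, 0.03, 4.83]
```

The bracket is out of the slot, and the green look-alikes lie at x < 0.40, so the way across is clear. I'll carry it smoothly to a point in front of the peg.

Emit:
servo_tool:
  plan:
    - {"xyz": [0.1,0,0],"twist": [0,0,0],"jaw": 1}
    - {"xyz": [0.4,-0.1,0],"twist": [0,0,0.1],"jaw": 1}
    - {"xyz": [1.0,-0.2,0],"twist": [0,0,0.2],"jaw": 1}
    - {"xyz": [2.2,-0.3,0],"twist": [0,0,0.3],"jaw": 1}
    - {"xyz": [3.9,-0.6,0],"twist": [0,0,0.5],"jaw": 1}
    - {"xyz": [6.1,-0.9,0],"twist": [0,0,0.8],"jaw": 1}
    - {"xyz": [8.8,-1.3,0],"twist": [0,0,1.1],"jaw": 1}
    - {"xyz": [11.9,-1.7,0],"twist": [0,0,1.5],"jaw": 1}
    - {"xyz": [15.2,-2.2,0],"twist": [0,0,2],"jaw": 1}
    - {"xyz": [18.6,-2.7,0],"twist": [0,0,2.4],"jaw": 1}

```text
time_s: 5.88
tool_pos: [0.4981, 0.0043, 0.4859]
tool_rot: [-179.9, 0.0, 90.2]
force: [1.3, -0.4, -1.5]
grip_width: 0.0076
grasp_force: 40.0
```

Emit:
servo_tool:
  plan:
    - {"xyz": [3.4,-0.5,0],"twist": [0,0,0.4],"jaw": 1}
    - {"xyz": [6.8,-1,0],"twist": [0,0,0.9],"jaw": 1}
    - {"xyz": [9.9,-1.4,0],"twist": [0,0,1.3],"jaw": 1}
    - {"xyz": [12.6,-1.8,0],"twist": [0,0,1.6],"jaw": 1}
    - {"xyz": [14.8,-2.1,0],"twist": [0,0,1.9],"jaw": 1}
    - {"xyz": [16.5,-2.3,0],"twist": [0,0,2.1],"jaw": 1}
    - {"xyz": [17.7,-2.5,0],"twist": [0,0,2.2],"jaw": 1}
    - {"xyz": [18.4,-2.6,0],"twist": [0,0,2.3],"jaw": 1}
    - {"xyz": [18.7,-2.6,0],"twist": [0,0,2.4],"jaw": 1}
    - {"xyz": [18.8,-2.6,0],"twist": [0,0,2.4],"jaw": 1}

```text
time_s: 6.72
tool_pos: [0.4724, 0.1904, 0.4865]
tool_rot: [-180.0, 0.0, 87.8]
force: [1.1, 0.2, -1.3]
grip_width: 0.0074
grasp_force: 40.0
```

```bash
python3 - <<'E'
from h import *
o=env.get_obs();print(o['tool_pos'],o['tool_rot'],o['grip_width'],o['grasp_force'],o['force'])
# TCP z with hole centred on peg: hole centre = tip_z+.0132-.033
z=.190+.033-.0132+.182;print(z)
delta([.465,.190,z],87.8)
E
```

```text
[0.47236592 0.19037159 0.48650725] [-1.79981506e+02  3.96800627e-02  8.78117237e+01] 0.0074379686012435945 39.99891221523285 [ 1.06748103  0.19095671 -1.30951462]
0.39180000000000004
xyz cm [-0.06, -0.73, 9.47] twist [-0.02, 0.04, 0.01]
```

Emit:
servo_tool:
  plan:
    - {"xyz": [0,-0.1,0.3],"twist": [0,0,0],"jaw": 1}
    - {"xyz": [0,-0.3,1.2],"twist": [0,0,0],"jaw": 1}
    - {"xyz": [0,-0.4,2.6],"twist": [0,0,0],"jaw": 1}
    - {"xyz": [0,-0.5,4.2],"twist": [0,0,0],"jaw": 1}
    - {"xyz": [0,-0.6,5.8],"twist": [0,0,0],"jaw": 1}
    - {"xyz": [0,-0.7,7.3],"twist": [0,0,0],"jaw": 1}
    - {"xyz": [0,-0.7,8.5],"twist": [0,0,0],"jaw": 1}
    - {"xyz": [0,-0.7,9.2],"twist": [0,0,0],"jaw": 1}
    - {"xyz": [0,-0.7,9.5],"twist": [0,0,0],"jaw": 1}
    - {"xyz": [0,-0.7,9.5],"twist": [0,0,0],"jaw": 1}

```text
time_s: 7.55
tool_pos: [0.4653, 0.1905, 0.3913]
tool_rot: [-180.0, 0.0, 87.8]
force: [-0.4, 0.6, -1.9]
grip_width: 0.0074
grasp_force: 40.0
```

```bash
python3 - <<'E'
from h import *
o=env.get_obs();print(o['tool_pos'],o['tool_rot'],o['force'])
def p(c,x,y,w=150,h=112):
    z=cv2.resize(c["img"][y:y+h,x:x+w,::-1],(400,300),interpolation=cv2.INTER_CUBIC)
    return z
S=env.read_camera("side");T=env.read_camera("top");W=env.read_camera("wrist")
x,y,z=o['tool_pos'];a=np.radians(o['tool_rot'][2]-90)
# predicted bracket corners/hole centres: local y, z(above foot)
g=-.0208; top=z-.182+.0132
def L(ly,lz): return [x-np.sin(a)*(ly-g),y+np.cos(a)*(ly-g),top-.158+lz]
P=[L(-.085,.158),L(.085,.158),L(.085,.1),L(-.022,.125),L(-.009,0),L(-.085,0)]
print(proj(S,P).round(1).tolist());print(proj(S,peg([.556,.1863,-.0388])).round(1).tolist())
print(proj(W,peg([.556,.1863,-.0388])).round(1).tolist(),proj(W,P[:2]).round(1).tolist())
np.save("P.npy",P)
cv2.imwrite("pics/c.png",np.vstack([np.hstack([p(S,270,300),p(T,140,200)]),np.hstack([p(W,150,0,340,255),p(S,220,260,260,195)])]))
E
```

```text
[0.4653197  0.19048345 0.39126324] [-1.79961227e+02  2.92415435e-02  8.78015582e+01] [-0.39050962  0.59383034 -1.86616629]
[[370.8, 307.3], [346.6, 406.1], [345.4, 427.7], [361.5, 354.1], [356.4, 405.6], [365.5, 366.4]]
[[329.7, 347.7], [272.8, 336.0]]
[[414.2, 281.7], [592.3, 281.5]] [[316.7, 439.6], [316.3, 25.2]]
```

View pics/c.png

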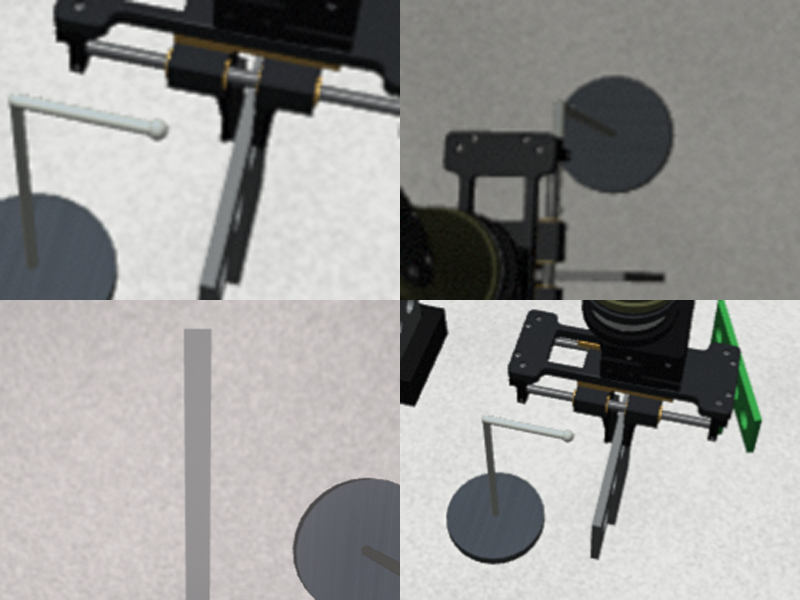

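The views show the bracket level in the fingers: the near end of the bar is at side (348,406) against a predicted (347,406). The chosen hole is within about 1 mm of the peg's axis, so I'll slide it on along the peg.

Emit:
servo_tool:
  plan:
    - {"xyz": [0,0.2,0],"twist": [0,0,0],"jaw": 1}
    - {"xyz": [0,0.8,0],"twist": [0,0,0],"jaw": 1}
    - {"xyz": [0,1.5,0],"twist": [0,0,0],"jaw": 1}
    - {"xyz": [0,2.3,0],"twist": [0,0,0],"jaw": 1}
    - {"xyz": [0,3.1,0],"twist": [0,0,0],"jaw": 1}
    - {"xyz": [0,3.9,0],"twist": [0,0,0],"jaw": 1}
    - {"xyz": [0,4.7,0],"twist": [0,0,0],"jaw": 1}
    - {"xyz": [0,5.4,0],"twist": [0,0,0],"jaw": 1}
    - {"xyz": [0,5.8,0],"twist": [0,0,0],"jaw": 1}
    - {"xyz": [0,6.0,0],"twist": [0,0,0],"jaw": 1}

```text
time_s: 8.53
tool_pos: [0.526, 0.1885, 0.3916]
tool_rot: [-180.0, 0.0, 87.8]
force: [-1.0, -0.2, -2.4]
grip_width: 0.008
grasp_force: 40.0
```

```bash
python3 - <<'E'
from h import *
o=env.get_obs();print(o['tool_pos'],o['tool_rot'],o['force'],o['wrist_torque'])
S=env.read_camera("side");W=env.read_camera("wrist")
cv2.imwrite("pics/d.png",np.hstack([cv2.resize(S["img"][290:430,250:390,::-1],(400,400)),cv2.resize(W["img"][160:400,200:440,::-1],(400,400))]))
E
```

```text
[0.52603488 0.18847031 0.39162457] [-1.79997347e+02  2.05825379e-02  8.78056406e+01] [-1.00153001 -0.18214589 -2.38963639] [-0.06085398  0.05547779 -0.02381273]
```

View pics/d.png

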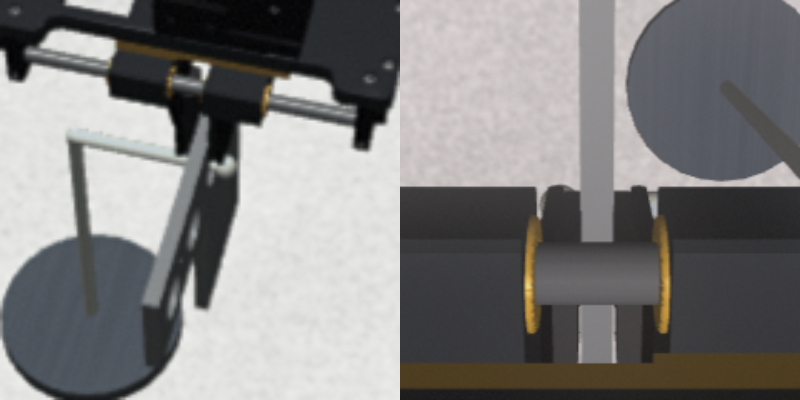

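The peg's ball has come through the hole without contact; it shows on the robot side at crop (222,165). I'll go on to the peg's middle and lower.

Emit:
servo_tool:
  plan:
    - {"xyz": [0,0.3,0],"twist": [0,0,0],"jaw": 1}
    - {"xyz": [0,0.9,0],"twist": [0,0,0],"jaw": 1}
    - {"xyz": [0,1.6,0],"twist": [0,0,0],"jaw": 1}
    - {"xyz": [0,2.2,0],"twist": [0,0,0],"jaw": 1}
    - {"xyz": [0,2.5,0],"twist": [0,0,0],"jaw": 1}
    - {"xyz": [0,2.5,0.2],"twist": [0,0,0],"jaw": 1}
    - {"xyz": [0,2.5,0.4],"twist": [0,0,0],"jaw": 1}
    - {"xyz": [0,2.5,0.6],"twist": [0,0,0],"jaw": 1}
    - {"xyz": [0,2.5,0.7],"twist": [0,0,0],"jaw": 1}
    - {"xyz": [0,2.5,0.7],"twist": [0,0,0],"jaw": 1}

```text
time_s: 9.47
tool_pos: [0.55, 0.1877, 0.3844]
tool_rot: [-180.0, 0.0, 87.8]
force: [0.1, -1.5, -1.4]
grip_width: 0.0074
grasp_force: 40.0
```

Emit:
servo_tool:
  plan:
    - {"xyz": [0,0,0.05],"twist": [0,0,0],"jaw": 1}
    - {"xyz": [0,0,0.1],"twist": [0,0,0],"jaw": 1}
    - {"xyz": [0,0,0.1],"twist": [0,0,0],"jaw": 1}

```text
time_s: 9.72
tool_pos: [0.5502, 0.1877, 0.3838]
tool_rot: [180.0, -0.0, 87.8]
force: [0.8, 0.4, -2.4]
grip_width: 0.0074
grasp_force: 40.0
```

Emit:
servo_tool:
  plan:
    - {"xyz": [0,0,0.05],"twist": [0,0,0],"jaw": 1}
    - {"xyz": [0,0,0.1],"twist": [0,0,0],"jaw": 1}
    - {"xyz": [0,0,0.15],"twist": [0,0,0],"jaw": 1}
    - {"xyz": [0,0,0.15],"twist": [0,0,0],"jaw": 1}

```text
time_s: 10.05
tool_pos: [0.5503, 0.1876, 0.3835]
tool_rot: [180.0, -0.0, 87.8]
force: [-2.7, -0.4, 5.3]
grip_width: 0.0077
grasp_force: 40.0
```

Force has gone up to +5 N, so the bracket is resting on the peg. I'll ease off slightly and open partly; the fingers also straddle the bracket along the peg, where there's room.

Emit:
servo_tool:
  plan:
    - {"xyz": [0,0,-0.08],"twist": [0,0,0],"jaw": 1}
    - {"xyz": [0,0,-0.08],"twist": [0,0,0],"jaw": 0.6}
    - {"xyz": [0,0,-0.08],"twist": [0,0,0],"jaw": 0.6}
    - {"xyz": [0,0,-0.08],"twist": [0,0,0],"jaw": 0.6}
    - {"xyz": [0,0,-0.08],"twist": [0,0,0],"jaw": 0.6}
    - {"xyz": [0,0,-0.08],"twist": [0,0,0],"jaw": 0.6}
    - {"xyz": [0,0,-0.08],"twist": [0,0,0],"jaw": 0.6}
    - {"xyz": [0,0,-0.08],"twist": [0,0,0],"jaw": 0.6}
    - {"xyz": [0,0,-0.08],"twist": [0,0,0],"jaw": 0.6}

```text
time_s: 10.8
tool_pos: [0.5503, 0.1876, 0.3831]
tool_rot: [180.0, -0.0, 87.8]
force: [0.5, -0.4, 0.8]
grip_width: 0.0344
grasp_force: 0.0
```

Emit:
servo_tool:
  plan:
    - {"xyz": [0,0,-0.5],"twist": [0,0,0],"jaw": 0.6}
    - {"xyz": [0,0,-1.5],"twist": [0,0,0],"jaw": 0.6}
    - {"xyz": [0,0,-3],"twist": [0,0,0],"jaw": 0.6}
    - {"xyz": [0,0,-5],"twist": [0,0,0],"jaw": 0.6}
    - {"xyz": [0,0,-7],"twist": [0,0,0],"jaw": 0.6}
    - {"xyz": [0,0,-9],"twist": [0,0,0],"jaw": 0.6}
    - {"xyz": [0,0,-10],"twist": [0,0,0],"jaw": 0.6}
    - {"xyz": [0,0,-10],"twist": [0,0,0],"jaw": 0.6}
    - {"xyz": [0,0,-10],"twist": [0,0,0],"jaw": 0.6}
    - {"xyz": [0,0,-10],"twist": [0,0,0],"jaw": 0.6}

```text
time_s: 11.63
tool_pos: [0.55, 0.1876, 0.4819]
tool_rot: [-179.9, 0.0, 87.8]
force: [0.9, -0.5, -0.2]
grip_width: 0.0344
grasp_force: 0.0
```

```bash
python3 - <<'E'
from h import *
o=env.get_obs();print(o['tool_pos'],o['force'],o['grip_width'])
S=env.read_camera("side");W=env.read_camera("wrist")
for k in range(10): S2=env.read_camera("side")
f=lambda s:cv2.resize(s["img"][280:450,240:410,::-1],(400,400))
print(cv2.absdiff(f(S),f(S2)).max())
cv2.imwrite("pics/e.png",np.hstack([f(S2),cv2.resize(W["img"][:,:,::-1],(400,300),None).repeat(1,0)[:300] if 0 else cv2.resize(W["img"][:,:,::-1],(400,400))]))
E
```

```text
[0.55004249 0.18762022 0.48194489] [ 0.91565357 -0.49552261 -0.23370992] 0.034437545445852896
127
```

View pics/e.png

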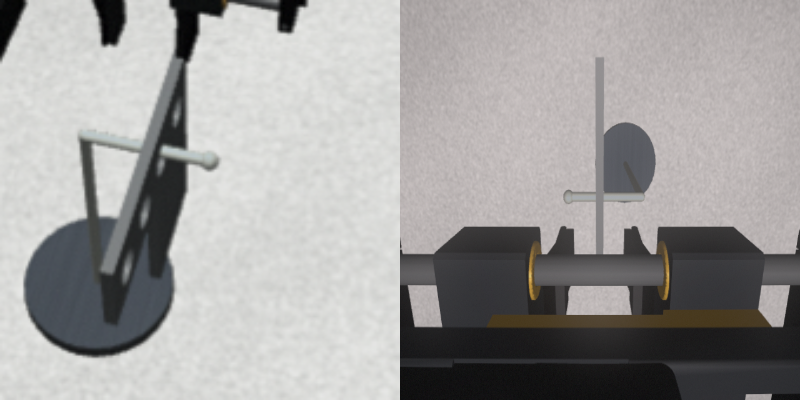

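The bracket hangs level on the peg by the second hole, clear of the gripper. The two frames differ, so it may still be rocking; I'll wait and check that it is still.

Emit:
servo_tool:
  plan:
    - {"xyz": [0,0,-1],"twist": [0,0,0],"jaw": 0.6}
    - {"xyz": [0,0,-2],"twist": [0,0,0],"jaw": 0.6}
    - {"xyz": [0,0,-2],"twist": [0,0,0],"jaw": 0.6}
    - {"xyz": [0,0,-2],"twist": [0,0,0],"jaw": 0.6}
    - {"xyz": [0,0,-2],"twist": [0,0,0],"jaw": 0.6}
    - {"xyz": [0,0,-2],"twist": [0,0,0],"jaw": 0.6}
    - {"xyz": [0,0,-2],"twist": [0,0,0],"jaw": 0.6}
    - {"xyz": [0,0,-2],"twist": [0,0,0],"jaw": 0.6}
    - {"xyz": [0,0,-2],"twist": [0,0,0],"jaw": 0.6}
    - {"xyz": [0,0,-2],"twist": [0,0,0],"jaw": 0.6}

```text
time_s: 13.07
tool_pos: [0.5503, 0.1876, 0.503]
tool_rot: [-180.0, 0.0, 87.8]
force: [-0.1, -0.7, -0.3]
grip_width: 0.0347
grasp_force: 0.0
```

```bash
python3 - <<'E'
from h import *
f=lambda:env.read_camera("side")["img"][312:450,240:410].astype(np.uint8)
F=[f() for k in range(80)]
print([int((cv2.absdiff(F[k],F[k+5]).max(2)>40).sum()) for k in range(0,75,5)])
print(env.get_obs()["time_s"])
cv2.imwrite("pics/f.png",cv2.resize(F[-1][:,:,::-1],(680,552)))
E
```

```text
[0, 0, 0, 0, 0, 0, 0, 0, 0, 0, 0, 0, 0, 0, 0]
17.0667
```

View pics/f.png

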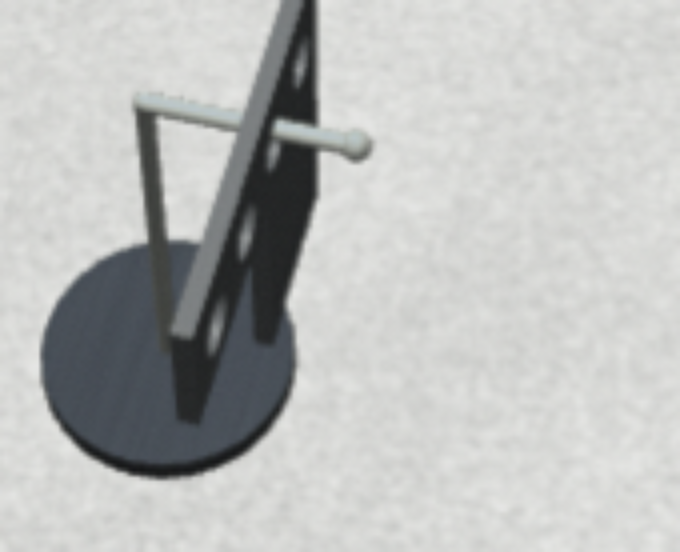

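The bracket hangs still on the peg through the second hole at about (270,135), level and with the gripper away. Handing in.

```bash
python3 -c "
from cell import env
print(env.sign_off())"
```

```text
the job is handed in; nothing more can be done
None
```

The bracket hangs level and still on the peg by its second hole (y −22 mm), released with the gripper clear; the job was handed in at about 17 s, no verdict was returned, and the arm stayed clear of the straight plate and spray can.

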